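Press a test cassette shut in the toggle clamp jig

TASK

One of the two bench jigs holds a test cassette whose two halves still need pressing together. Swing that jig's red-knobbed clamp over centre until its rubber foot sits down on the cassette, leave it pressing for about two seconds, then swing the clamp back fully open, let go of it, and leave the cassette lying in its nest. Do not operate the clamp of the empty jig.

Things in the scene. Friction and masses are not known exactly. Their poses are not given: they have to be found in the camera images.
- jig_a: Loaded jig, fixed, yaw within 0.4 rad; dark grey plate x -95..75, y -50..50 mm, 14 thick. Origin on the worktop, z up. Blue nest on the plate's top at x -55, y 0, fences 8 mm high, 2 mm play. Clamp lever pivots about a line along y through x 10, z 40 mm, between steel cheeks (y within 25, top z 52 mm); its handle ends in a red ball knob, 28 mm diameter, centre 105 mm from the pivot, at y 0.
- cassette: White plastic test cassette 21 x 70 x 5 mm, 12 g, loose in the nest of jig_a, long side along the jig's y axis. Origin at the centre of its underside. A like one lies on the bench in front; ignore that. The clamp's rubber foot (17 mm wide, 65 mm out from the pivot) presses on the middle of the cassette.
- clamp_a (a joint): Lever angle q of jig_a in rad: 0 open (at its stop, press arm upright), about 1.57 foot on cassette. Knob centre in the jig frame, mm: x 10+105cos(t), z 40+105sin(t), t = 0.524+q: at 0 x 101, z 92; at 1.57 x -43, z 131. Pinched across y it turns between the pads. The weighted knob balances at 0.9: let go above 1.2 it shuts and presses about 2 N, below 0.6 it opens; 3 N moves it.
- clamp_b (a joint): The same angle for the clamp of the second jig, identical but empty, which stands about 0.2 to 0.4 m to the left or right of jig_a, turned its own way. 0 = open; leave it there.

How it is judged:
By the outcome, as a careful person would: the job done as asked, in the order asked, and still so for the second after the job is handed in, with the robot touching nothing.
It also fails if it takes over 48 s, if anything falls off the work surface, if the arm or the gripper's body presses on something with over 40 N, if the wrist force passes 120 N, or if a joint passes its speed limit or range.

ROBOT

A 7-joint arm with a two-finger parallel gripper is mounted at the origin on a cart in front of the work surface, level with it; the furniture and walls round the work are solid. World frame = base frame: x ahead of the robot, y to its left, z up, the work surface at z = 0. Lengths are in mm, angles in rad, forces in N, time in s.
With the tool pointing down it reaches from about 400 to 875 mm from the base axis. Payload 19.3 kg.
Tool frame: the origin (TCP) lies at the very end of the fingers, on their centre line; the grasp point (between the pads) lies 19 mm behind it (grip_point_offset is the z of the grasp point in the tool frame, in mm); z points along the fingers, y is the line along which they close (so a half turn about z gives the same grasp; the last joint's range is limited). The gripper opens to 85 mm and grips with 20 to 120 N. Pads are 22 mm wide; open, the fingers measure 114 mm over their backs; the gripper's body (76 mm by 85 mm) begins 54 mm behind the grasp point. The pads swing forward as they close: fully open they stand 13 mm farther back than shut.
Start: joints at [-1.379, 0.521, -0.036, 1.599, 0.021, 1.021, -0.113], TCP at [161.782, 603.69, 231.291] pointing down, gripper open.
Joint ranges: [-2.91, 2.91], [-0.3, 2.13], [-1.5, 1.42], [0.17, 2.43], [-1.26, 4.41], [0.16, 1.93], [-2.52, 2.52]. Speed limits (rad/s): [1.89, 1.89, 2.39, 2.39, 3.01, 3.01, 3.01].

INTERFACE

Orientations are given as a 3x3 rotation matrix whose columns are the frame's x, y, z axes.
In Python, from workcell import movep, movel, goto_joints, open_gripper, clamp, wait, inverse_kinematics, read_state, camera, PlanningError, finish_job, grip_point_offset gives the robot as it stands. Calls block until the motion is done:
- movep(position, orientation): joint-space move of the TCP to a pose.
- movel(position, frame=None, max_speed=150, guard=None): straight line of the TCP; frame=None keeps the orientation; max_speed is the mean speed in mm/s. With guard (N) it stops when the force on the tool has changed by that much, and returns True; else False.
- goto_joints(angles): joint-space move.
- open_gripper() and clamp(): open the fingers fully, or close them until they stop; the grip force is fixed at half the most.
- wait(seconds).
- inverse_kinematics(position, orientation): joint angles nearest the present ones, or None.
- read_state(): the state.
- camera(name): name is "scene" or "top"; returns a dict with "image" (420x560x3 uint8, blue, green, red), "range_z" (420x560 float32, mm along the optical axis (not along the pixel's ray), 0 where there is no reading), "fx", "fy", "cx", "cy" (pixels), "cam_to_world" (4x4, takes a point from camera to world coordinates). Camera axes: x right, y up, looking along -z (the intrinsics and any distortion apply to the point x, -y, -z); pixel columns grow to the right and rows downward; lengths in mm; the calibration is good to about 2 mm. A picture is of the moment at which its call begins.
A pose or a line that the arm cannot do raises PlanningError and nothing moves.
- finish_job(): hands the job in; it is judged then, once.
The state is a dict: "time": time; "qpos": joint angles; "qvel": joint speeds; "joint_efforts": joint torques, N m; "eef_pos": TCP position; "tool_rot": TCP orientation; "ft_force": force on the tool from outside, world axes, zero at the start; "torque": the same for the moment, N m; "finger_gap": finger opening in mm; "gripper_force": force on a finger pad.
Only numpy, scipy, OpenCV 4.12 (cv2) and the standard library are available. Lean on these libraries where they do the work, as an engineer would, in place of code of your own. Each camera call takes 0.05 s, during which the arm holds its last target. There are 200 camera calls.

## Working session

There is one attempt and no reset: what is moved stays moved. The work goes in short steps, each a Python script; the robot and the scene stay as the last script left them, time stands still between calls to the robot, and variables do not carry over. Pictures are saved under pics/ and viewed, at most 10 in all, crops included, and the job is handed in when it is done.

```bash
mkdir -p pics; cat > h.py <<'E'
import numpy as np, cv2
from workcell import *
def shot(n):
    c=camera(n); return c
def world(c,u,v,d=None,z=None):
    r=np.array([(u-c["cx"])/c["fx"],-(v-c["cy"])/c["fy"],-1.0]); T=np.array(c["cam_to_world"])
    if d is not None: return T[:3,:3]@(r*d)+T[:3,3]
    w=T[:3,:3]@r; return T[:3,3]+w*(z-T[2,3])/w[2]
def cloud(c):
    v,u=np.mgrid[0:420,0:560]; d=c["range_z"]; T=np.array(c["cam_to_world"])
    p=np.stack([(u-c["cx"])/c["fx"]*d,-(v-c["cy"])/c["fy"]*d,-d],-1)
    return p@T[:3,:3].T+T[:3,3]
def redblobs(c):
    h=cv2.cvtColor(c["image"],cv2.COLOR_BGR2HSV)
    m=((h[...,0]<8)|(h[...,0]>172))&(h[...,1]>130)&(h[...,2]>60)
    n,l,s,ce=cv2.connectedComponentsWithStats(m.astype(np.uint8))
    return [(s[i],ce[i],l==i) for i in range(1,n) if s[i,4]>25]
E
python3 - <<'E'
from h import *
print(read_state()["time"],grip_point_offset)
for n in("top","scene"):
    c=shot(n); cv2.imwrite(f"pics/{n}0.png",c["image"]); P=cloud(c)
    print(n,c["fx"],np.round(c["cam_to_world"],2).tolist(),[k for k in c])
    for s,ce,m in redblobs(c):
        k=m&(c["range_z"]>0); print(s,ce.round(1),np.median(P[k],0).round(),P[k].min(0).round(),P[k].max(0).round())
E
```

```text
0.0 -18.700000000000003
top 408.6586984488306 [[0.01, 1.0, -0.07, 435.87], [-1.0, 0.01, -0.02, -23.27], [-0.02, 0.07, 1.0, 927.67], [0.0, 0.0, 0.0, 1.0]] ['image', 'range_z', 'fx', 'fy', 'cx', 'cy', 'cam_to_world']
[360  45  29  29 670] [373.8  58.9] [ 828. -193.   67.] [ 800. -235.   -3.] [ 893. -163.   71.]
[144  47   9   8  46] [148.2  50.7] [852. 303.  53.] [848. 297.  44.] [865. 315.  63.]
[365 133  14  14 144] [371.2 139.4] [ 643. -180.  102.] [ 631. -214.   -2.] [ 670. -167.  109.]
[356 147  15  26 166] [362.8 159.2] [ 607. -166.   76.] [ 574. -196.   -3.] [ 642. -151.  108.]
[200 160  14  13 143] [206.5 165.9] [586. 158. 101.] [575. 146.   0.] [600. 172. 108.]
[206 174  10  26 168] [210.5 186.5] [548. 154.  74.] [522. 147.  -3.] [582. 181.  89.]
scene 398.88285659541185 [[-0.87, 0.4, -0.3, 237.69], [-0.49, -0.68, 0.55, 454.84], [0.01, 0.62, 0.78, 732.48], [0.0, 0.0, 0.0, 1.0]] ['image', 'range_z', 'fx', 'fy', 'cx', 'cy', 'cam_to_world']
[189  98  23  17 327] [200.1 106. ] [ 824. -192.   67.] [ 798. -295.    0.] [ 883. -163.   71.]
[252 118  11  11  88] [257.1 122.6] [ 639. -177.  101.] [ 630. -296.    2.] [ 701. -169.  107.]
[260 129  16  20 126] [267.7 138.7] [ 606. -167.   73.] [ 581. -266.   -2.] [ 670. -156.   90.]
[183 227  15  14 155] [190.  233.1] [582. 161. 102.] [574.  96.  -2.] [638. 171. 108.]
[197 237  26  21 197] [209.8 247. ] [546. 155.  74.] [520. 109.  -1.] [606. 162.  89.]
```

View pics/top0.png

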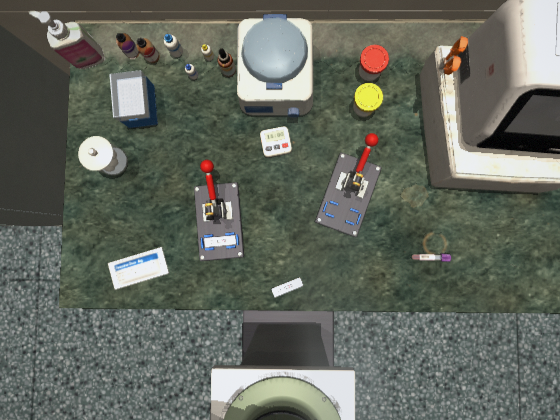

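View pics/scene0.png

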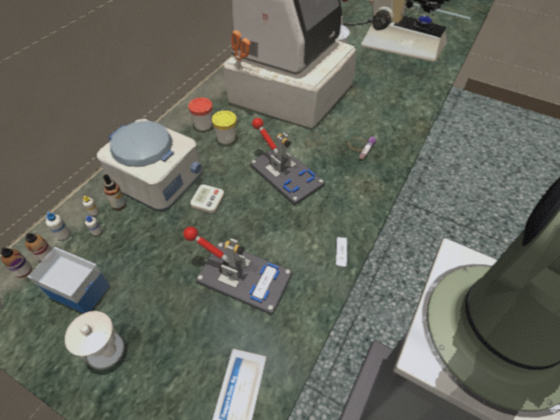

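The top view shows the loaded jig on the left: red knob at (206,166), white cassette in its blue nest at (220,241). The empty jig is on the right, with its knob at (371,139). The scene view agrees. Next I'll measure the yaw and knob.

```bash
python3 - <<'E'
from h import *
K=[]
for n,kn,ca in(("top",(206,166),(220,241)),("scene",(190,233),(264,284))):
    c=shot(n); P=cloud(c); im=c["image"].astype(int)
    b=min(redblobs(c),key=lambda b:np.hypot(*(b[1]-kn)))
    print(n,"knob on z=92",world(c,*b[1],z=92).round(1), "depth top",P[b[2]][:,2].max().round(1))
    T=np.array(c["cam_to_world"]); w=world(c,*b[1],z=0)-T[:3,3]; K.append((T[:3,3],w/np.linalg.norm(w)))
    # bright, low-saturation cassette near ca; blue nest
    h=cv2.cvtColor(c["image"],cv2.COLOR_BGR2HSV); v,u=np.mgrid[0:420,0:560]
    near=np.hypot(u-ca[0],v-ca[1])<28
    for nm,m in(("nest",near&(h[...,0]>100)&(h[...,0]<125)&(h[...,1]>150)),("white",near&(im.min(2)>130))):
        pts=np.argwhere(m)[:,::-1].astype(np.float32)
        (cx,cy),sz,a=cv2.minAreaRect(pts); z=20
        print(nm,m.sum(),(cx,cy),sz,a,world(c,cx,cy,z=z).round(1),"z",np.median(P[m][:,2]).round(1))
        q=np.array([world(c,*p,z=z)[:2] for p in cv2.boxPoints(((cx,cy),sz,a))]); e=np.diff(np.vstack([q,q[:1]]),axis=0)
        L=np.linalg.norm(e,axis=1); i=L.argmax(); yv=e[i]*np.sign(e[i][1]); print(" sizes",L.round(1)," yaw",np.arctan2(-yv[0],yv[1]).round(3))
A=sum(np.eye(3)-np.outer(w,w) for _,w in K); B=sum((np.eye(3)-np.outer(w,w))@o for o,w in K)
print("knob triangulated",np.linalg.solve(A,B).round(1))
E
```

```text
top knob on z=92 [588.2 159.8  92. ] depth top 106.8
nest 78 (219.11538696289062, 241.07693481445312) (14.380515098571777, 37.12078857421875) 85.03025817871094 [432.7 143.8  20. ] z 20.9
 sizes [82.7 31.9 82.5 31.9]  yaw 0.094
white 386 (218.48081970214844, 235.8178253173828) (42.65904998779297, 41.40283203125) 83.9909896850586 [444.4 145.4  20. ] z 17.3
 sizes [92.6 94.8 91.9 94.9]  yaw -1.442
scene knob on z=92 [587.9 156.   92. ] depth top 107.9
nest 44 (264.20001220703125, 282.10003662109375) (15.652474403381348, 38.460365295410156) 26.56505012512207 [430.4 142.5  20. ] z 22.3
 sizes [82.4 32.7 81.3 30.7]  yaw 0.12
white 433 (260.90850830078125, 280.9290466308594) (43.17787170410156, 43.856056213378906) 25.277719497680664 [437.3 143.6  20. ] z 18.5
 sizes [95.5 90.8 92.1 84.5]  yaw 0.168
knob triangulated [586.5 158.4  96.4]
```

```bash
cat >> h.py <<'E'
yaw=0.097; X=np.array([np.cos(yaw),np.sin(yaw),0]); Y=np.array([-X[1],X[0],0]); Zd=np.array([0,0,-1.])
KN=np.array([588.,158.,92.])
def ori(s): return np.column_stack([np.cross(s*Y,Zd),s*Y,Zd])
def tcp(q,off=np.zeros(3)):  # TCP for lever angle q
    t=.5236+q; return KN+X*105*(np.cos(t)-np.cos(.5236))+np.array([0,0,105*(np.sin(t)-.5)-22])+off
def st(tag):
    s=read_state(); print(tag,"t",round(s["time"],2),np.round(s["eef_pos"],1),"F",np.round(s["ft_force"],1),"gap",round(s["finger_gap"],1),"gf",round(s["gripper_force"],1))
E
python3 - <<'E'
from h import *
best=None
for s in(1,-1):
    ok=[inverse_kinematics(tcp(q),ori(s)) for q in(0,.8,1.57)]; print(s,[None if o is None else np.round(o,2).tolist() for o in ok])
q0=np.array(read_state()["qpos"])
c=[s for s in(1,-1) if all(inverse_kinematics(tcp(q),ori(s)) is not None for q in(0,.8,1.57))]
s=min(c,key=lambda s:np.abs(np.array(inverse_kinematics(tcp(0),ori(s)))-q0).max()); print("use",s)
movep(tcp(0)+[0,0,110],ori(s)); st("above")
movel(tcp(0),guard=15,max_speed=120); st("down")
c=shot("top");a=c["image"][100:280,120:340];cv2.imwrite("pics/d1.png",cv2.resize(a,None,fx=2.5,fy=2.5))
c=shot("scene");a=c["image"][150:350,100:340];cv2.imwrite("pics/d2.png",cv2.resize(a,None,fx=2.5,fy=2.5))
E
```

```text
1 [[-0.37, 0.7, 0.02, 1.76, -0.02, 0.68, 1.32], [-0.43, 0.55, 0.05, 1.91, -0.04, 0.68, 1.31], [-0.46, 0.47, 0.03, 2.11, -0.02, 0.56, 1.25]]
-1 [[-0.74, 0.8, 0.58, 1.78, -0.62, 0.75, -1.3], [-0.8, 0.63, 0.59, 1.93, -0.51, 0.73, -1.39], [-0.84, 0.54, 0.54, 2.13, -0.49, 0.59, -1.43]]
use -1
above t 2.42 [587.7 159.  179.9] F [-0.  -0.5  0.1] gap 85.6 gf 0.0
down t 3.48 [588.4 158.   70.7] F [0.2 0.3 1.8] gap 85.2 gf 0.0
```

View pics/d2.png

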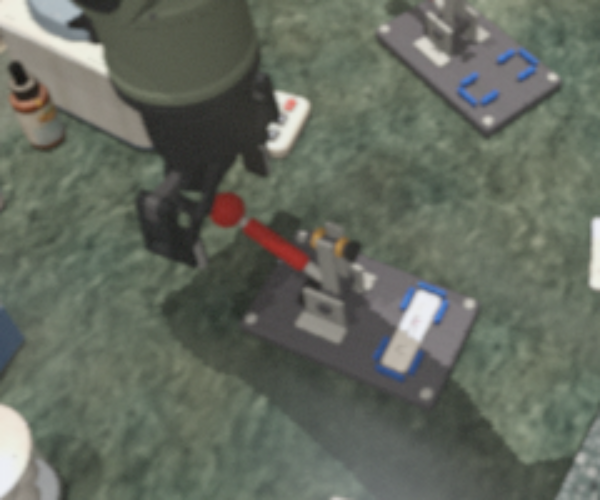

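The crop shows the knob at (228,210), between the open fingers, with the cassette in its nest at (412,330). I'll pinch it and swing the first part.

```bash
python3 - <<'E'
from h import *
clamp(); st("grip")
off=np.array(read_state()["eef_pos"])-tcp(0); print(off.round(1))
for q in np.arange(.2,.81,.2):
    movel(tcp(q),max_speed=100); st(round(q,2))
c=shot("scene");a=c["image"][150:350,100:340];cv2.imwrite("pics/m1.png",cv2.resize(a,None,fx=2.5,fy=2.5))
E
```

```text
grip t 4.17 [588.  158.3  70.3] F [-2.   1.2  5.1] gap 25.2 gf 58.4
[-0.   0.3  0.3]
0.2 t 4.53 [576.1 157.1  87.1] F [ 3.5  0.2 -2.2] gap 25.0 gf 59.5
0.4 t 4.89 [560.4 155.5 100.9] F [ 0.4  1.6 -5. ] gap 25.2 gf 59.3
0.6 t 5.25 [542.5 153.6 111.9] F [-1.   2.  -6.8] gap 25.3 gf 59.2
0.8 t 5.61 [523.2 151.7 119.2] F [ 0.6  1.1 -5.8] gap 25.3 gf 59.4
```

View pics/m1.png

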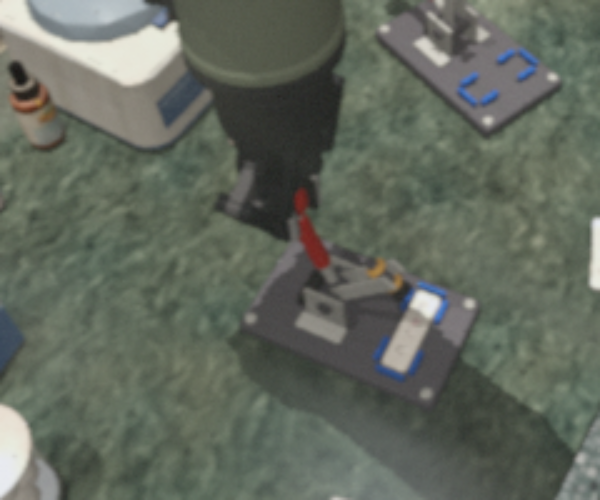

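The lever follows: the handle is upright at (310,235) and the press arm is heading for the cassette. I'll continue to closed, release, wait, and look.

```bash
python3 - <<'E'
from h import *
for q in (1.0,1.2,1.4,1.5):
    movel(tcp(q),max_speed=100); st(q)
print(movel(tcp(1.57),max_speed=40,guard=10)); st(1.57)
open_gripper(); st("open")
c=shot("scene");a=c["image"][150:350,100:340];cv2.imwrite("pics/c1.png",cv2.resize(a,None,fx=2.5,fy=2.5))
c=shot("top")
for b in redblobs(c): print(b[0],b[1].round(1))
E
```

```text
1.0 t 6.02 [502.7 149.6 122.4] F [ 1.1  0.3 -3.5] gap 24.9 gf 60.4
1.2 t 6.38 [481.9 147.6 121.2] F [ 2.6  0.4 -6.8] gap 25.3 gf 59.2
1.4 t 6.73 [461.2 145.7 116.1] F [-0.6 -1.3 -0. ] gap 0.6 gf 0.3
1.5 t 6.99 [451.5 144.7 111.8] F [-0.6  0.1  0.9] gap 0.0 gf 0.4
False
1.57 t 7.33 [445.2 144.1 108.4] F [-1.7 -0.4 -1.5] gap -0.1 gf 0.4
open t 8.11 [445.3 144.1 108.5] F [ 0.7  0.5 -0.1] gap 85.6 gf 0.0
[360  45  29  29 671] [373.8  58.9]
[144  47   9   8  47] [148.1  50.7]
[365 133  14  14 144] [371.2 139.4]
[356 147  15  26 164] [362.8 159.2]
```

View pics/c1.png

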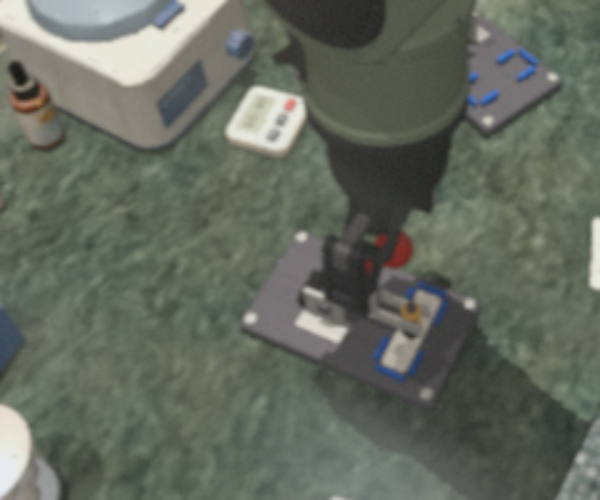

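The foot (410,315) is down on the cassette and the knob is at (397,248). It slipped out of the pads once past balance, so the lever shut by itself. I'll raise the open fingers, let it press, and locate the knob for the re-grip.

```bash
python3 - <<'E'
from h import *
p=np.array(read_state()["eef_pos"])
movel(p+[0,0,80]); movel(p+X*130+[0,0,80],max_speed=200); st("back")
K=[]
for n in("scene","top"):
    c=shot(n)
    cv2.imwrite(f"pics/e_{n}.png",cv2.resize(c["image"][150:350,100:340],None,fx=2.5,fy=2.5))
    for b in redblobs(c):
        w=world(c,*b[1],z=131); r=(w-KN)
        if abs(r@Y)<60 and -250<r@X<30: print(n,b[0],b[1].round(1),w.round(1),"jig x",(r@X+101).round(1),"y",(r@Y).round(1),"ztop",np.percentile(cloud(c)[b[2]][:,2],[50,90,100]).round())
st("end")
E
```

```text
back t 9.69 [573.8 156.3 187.8] F [-0.3  0.3 -0.5] gap 85.2 gf 0.0
scene [238 242  27  21 254] [252.9 251.6] [447.6 150.3 131. ] jig x -39.5 y 6.0 ztop [137. 144. 732.]
top [201 216  16  26 240] [209.3 230. ] [454.5 143.  131. ] jig x -33.3 y -2.0 ztop [137. 143. 928.]
end t 9.79 [573.7 156.7 188.4] F [-1.  -0.9  0.3] gap 85.4 gf 0.0
```

View pics/e_scene.png

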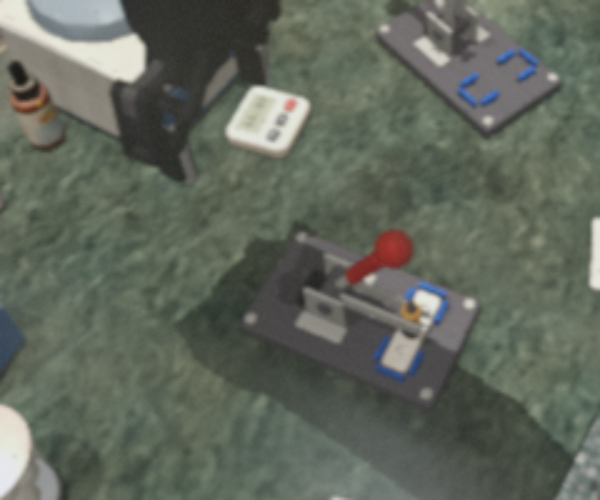

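The foot rests on the cassette and the knob is at crop (394,248). The early slip suggests I gripped the knob off-centre in x, so I'll measure the ball now and check the earlier top crop.

```bash
python3 - <<'E'
from h import *
K=[]
for n,kn in(("scene",(253,251)),("top",(209,230))):
    c=shot(n); b=min(redblobs(c),key=lambda b:np.hypot(*(b[1]-kn)))
    D=cv2.distanceTransform(b[2].astype(np.uint8),cv2.DIST_L2,5); vv,uu=np.where(D>D.max()-.8); u,v=uu.mean(),vv.mean()
    w=world(c,u,v,z=131); r=w-KN; print(n,u,v,D.max().round(1),w.round(1),"jig x",(r@X+101).round(1),"y",(r@Y).round(1))
    o=np.array(c["cam_to_world"])[:3,3]; w=(w-o)/np.linalg.norm(w-o); K.append((o,w))
A=sum(np.eye(3)-np.outer(w,w) for _,w in K); B=sum((np.eye(3)-np.outer(w,w))@o for o,w in K)
p=np.linalg.solve(A,B); print("tri",p.round(1),"jig",((p-KN)@X+101).round(1),((p-KN)@Y).round(1))
E
```

```text
scene 256.8333333333333 248.83333333333334 7.0 [444.7 142.  131. ] jig x -43.2 y -2.1
top 208.125 234.125 6.6 [446.5 145.1 131. ] jig x -41.1 y 0.9
tri [445.1 143.9 133.7] jig -42.6 -0.2
```

View pics/d1.png

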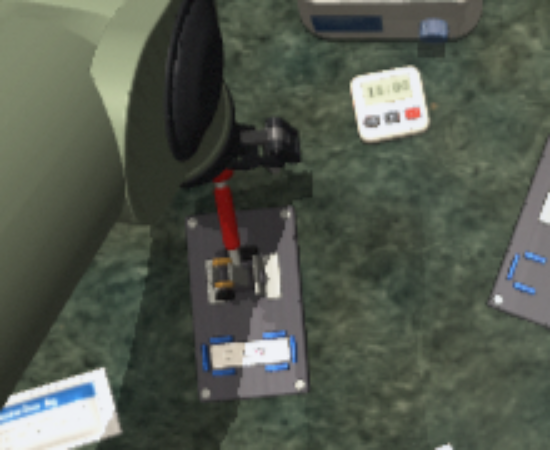

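The knob is exactly where predicted (jig x -42.6, y -0.2). In the crop the finger is at (270,145), slightly beyond the knob, so I'll check the real finger position against the reported TCP using depth.

```bash
python3 - <<'E'
from h import *
s=read_state(); print(np.round(s["tool_rot"],3).tolist(),np.round(s["qpos"],3))
t=np.array(s["eef_pos"])
for n in("scene","top"):
    c=shot(n);P=cloud(c); r=P-t; a=r@X; b=r@Y; z=r[...,2]
    for lo,hi in((-25,-5),(-5,5),(5,20),(20,35),(35,50)):
        for sg in(1,-1):
            k=(abs(a)<50)&(b*sg>25)&(b*sg<75)&(z>lo)&(z<hi)&(c["range_z"]>0)
            if k.sum()>5: print(n,lo,hi,sg,k.sum(),"x",np.percentile(a[k],[3,50,97]).round(1),"y",np.percentile(b[k],[3,50,97]).round(1))
E
```

```text
[[0.995, 0.097, -0.0], [0.097, -0.995, 0.0], [-0.0, -0.0, -1.0]] [-0.821  0.624  0.687  1.749 -0.477  0.942 -1.411]
scene 5 20 1 10 x [-11.4  -9.6  -5.5] y [42.5 47.7 50.7]
scene 5 20 -1 27 x [-11.2  -1.4   9. ] y [-45.8 -43.8 -43.1]
scene 20 35 1 72 x [-11.7  -7.7   5.1] y [42.4 51.8 55.7]
scene 20 35 -1 74 x [-11.8  -4.    9.2] y [-56.  -43.9 -42.8]
scene 35 50 1 60 x [-11.9  -7.8  -2.4] y [42.8 49.5 56.1]
scene 35 50 -1 84 x [-11.7  -3.9   9.3] y [-53.4 -43.9 -42.7]
top 5 20 -1 6 x [-9.7 -9.2 -6.4] y [-47.8 -46.7 -42.5]
top 20 35 -1 13 x [-9.6 -5.6 -3.3] y [-54.6 -48.9 -43. ]
top 35 50 -1 9 x [-9.7 -9.5 -5.1] y [-54.9 -45.8 -42.6]
```

```bash
python3 - <<'E'
from h import *
c=shot("scene");T=np.linalg.inv(np.array(c["cam_to_world"]))
def pr(p):
    q=T[:3,:3]@p+T[:3,3]; return np.array([((c["cx"]+c["fx"]*q[0]/-q[2])-100)*2.5,((c["cy"]-c["fy"]*q[1]/-q[2])-150)*2.5]).round()
for q in(0,.6,.7,.8,.9,1,1.1,1.57):
    k=tcp(q)+[0,0,22]; piv=KN-X*91-[0,0,52]; print(q,"knob",pr(k),"40%",pr(piv+.4*(k-piv)),"60%",pr(piv+.6*(k-piv)),"near finger tip",pr(tcp(q)+Y*14),pr(tcp(q)+Y*30))
m=cv2.imread("pics/m1.png"); h=cv2.cvtColor(m,cv2.COLOR_BGR2HSV)
r=((h[...,0]<8)|(h[...,0]>172))&(h[...,1]>130)&(h[...,2]>60); r[:160]=0; r[:,:200]=0
for v in range(180,280,8):
    u=np.where(r[v])[0]; print(v,(u.min(),u.max()) if len(u) else None)
E
```

```text
0 knob [223. 209.] 40% [290. 256.] 60% [268. 241.] near finger tip [218. 239.] [207. 255.]
0.6 knob [268. 199.] 40% [308. 253.] 60% [295. 236.] near finger tip [262. 230.] [251. 247.]
0.7 knob [279. 200.] 40% [313. 254.] 60% [302. 237.] near finger tip [273. 232.] [262. 249.]
0.8 knob [291. 202.] 40% [317. 255.] 60% [309. 238.] near finger tip [285. 234.] [274. 251.]
0.9 knob [303. 206.] 40% [322. 256.] 60% [316. 240.] near finger tip [297. 238.] [286. 255.]
1 knob [316. 210.] 40% [327. 258.] 60% [323. 243.] near finger tip [309. 242.] [299. 259.]
1.1 knob [329. 215.] 40% [332. 260.] 60% [331. 246.] near finger tip [322. 247.] [312. 265.]
1.57 knob [390. 249.] 40% [354. 273.] 60% [365. 265.] near finger tip [382. 281.] [372. 299.]
180 None
188 None
196 (np.int64(295), np.int64(306))
204 (np.int64(295), np.int64(307))
212 (np.int64(298), np.int64(303))
220 (np.int64(302), np.int64(308))
228 (np.int64(301), np.int64(311))
236 (np.int64(301), np.int64(316))
244 (np.int64(305), np.int64(320))
252 (np.int64(308), np.int64(325))
260 (np.int64(313), np.int64(328))
268 None
276 None
```

The images show the pinch was well centred, and the ball only slipped out after q=1.2, past balance. I'll re-grip a little higher (the grasp point sits 19 mm above the tip) and swing back, checking the gap at each step.

```bash
python3 - <<'E'
from h import *
o=np.array([0,0,3.])
p=np.array(read_state()["eef_pos"]); t=tcp(1.57,o)
movel([t[0],t[1],p[2]],max_speed=200); movel(t,guard=15); st("down")
clamp(); st("grip")
for q in list(np.arange(1.45,.0,-.15))+[0.0]:
    movel(tcp(q,o),max_speed=80); st(round(q,2))
    if read_state()["finger_gap"]<15: print("lost"); break
E
```

```text
down t 11.51 [445.9 143.8 111.8] F [-0.1 -0.3  0.9] gap 85.2 gf 0.0
grip t 12.1 [445.5 143.9 112. ] F [-3.2 -2.9 14.3] gap 25.2 gf 58.0
1.45 t 12.41 [455.9 144.9 117.2] F [-7.6 -2.6  9.4] gap 24.8 gf 59.6
1.3 t 12.76 [471.1 146.4 121.8] F [-0.2 -2.  -8.2] gap 24.9 gf 61.9
1.15 t 13.11 [486.5 148.  124.6] F [ -0.7  -2.5 -12.1] gap 25.1 gf 60.3
1.0 t 13.46 [502.9 149.9 125.7] F [-0.3  0.4 -0.3] gap -0.1 gf 0.0
lost
```

```bash
python3 - <<'E'
from h import *
c=shot("scene");cv2.imwrite("pics/f1.png",cv2.resize(c["image"][170:330,160:320],None,fx=4,fy=3.7))
T=np.linalg.inv(np.array(c["cam_to_world"]))
def pr(p):
    q=T[:3,:3]@p+T[:3,3]; return np.array([((c["cx"]+c["fx"]*q[0]/-q[2])-160)*4,((c["cy"]-c["fy"]*q[1]/-q[2])-170)*3.7]).round()
for q in(.8,1,1.2,1.4,1.57): print(q,pr(tcp(q)+[0,0,22]))
t=np.array(read_state()["eef_pos"]); print("tcp",pr(t))
E
```

```text
0.8 [226. 226.]
1 [266. 237.]
1.2 [308. 253.]
1.4 [350. 274.]
1.57 [384. 295.]
tcp [269. 259.]
```

View pics/f1.png

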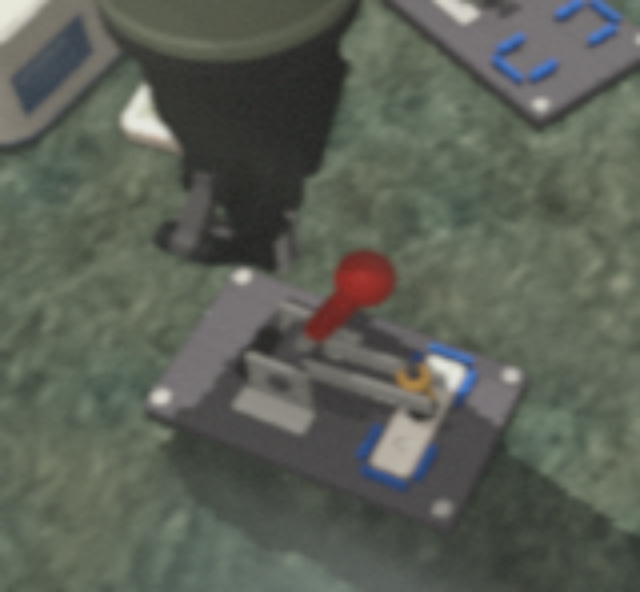

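The knob is at (364,278), so the lever fell shut again after the ball slid off the pads. Pinching won't hold, so I'll push the knob back with the shut fingers from the -x side, past balance.

```bash
python3 - <<'E'
from h import *
def push(q,gap=0): return tcp(q,np.array([0,0,12.]))-X*(25+gap)
p=np.array(read_state()["eef_pos"])
movel([p[0],p[1],185]); s=push(1.57,12); movel([s[0],s[1],185],max_speed=200)
movel(s,guard=10); st("behind")
for q in (1.57,1.4,1.2,1.0,.8,.6,.45):
    movel(push(q),max_speed=70); st(q)
p=np.array(read_state()["eef_pos"]); movel(p+[0,0,90]); movel(p-X*60+[0,0,90])
st("end")
c=shot("scene");cv2.imwrite("pics/g1.png",cv2.resize(c["image"][150:350,100:340],None,fx=2.5,fy=2.5))
for n in("top","scene"):
    for b in redblobs(shot(n)): print(n,b[0],b[1].round(1))
E
```

```text
behind t 15.27 [409.  140.1 120.7] F [ 0.2 -0.  -0.2] gap 0.1 gf 0.0
1.57 t 15.59 [420.9 141.9 120.8] F [-0.   1.1 -0.7] gap 0.1 gf 0.5
1.4 t 16.0 [436.4 143.3 128. ] F [-2.3  0.7  0. ] gap 0.0 gf 0.7
1.2 t 16.45 [456.5 145.1 133.1] F [-1.1  0.8 -0.4] gap 0.0 gf 0.3
1.0 t 16.9 [477.5 147.1 134.2] F [-1.  -0.3  0.7] gap 0.2 gf 0.2
0.8 t 17.35 [498.2 149.  131.1] F [0.7 0.4 0.1] gap -0.0 gf 0.0
0.6 t 17.8 [517.9 150.9 123.9] F [ 0.2 -0.7 -0.6] gap -0.1 gf 0.0
0.45 t 18.18 [531.5 152.3 116. ] F [-0.7 -0.1 -0.2] gap 0.2 gf 0.0
end t 19.48 [472.4 146.8 206. ] F [ 1.1 -0.4  0.1] gap -0.0 gf 0.0
top [360  45  29  29 671] [373.8  58.9]
top [144  47   9   8  46] [148.2  50.7]
top [365 133  14  14 144] [371.2 139.4]
top [356 147  15  26 165] [362.8 159.2]
top [200 160  14  13 143] [206.5 165.9]
top [206 174  10  26 166] [210.5 186.5]
scene [266 137  10  12  67] [270.6 142.8]
scene [183 227  15  14 157] [190.  233.1]
scene [197 237  26  21 195] [209.8 247.1]
```

View pics/g1.png

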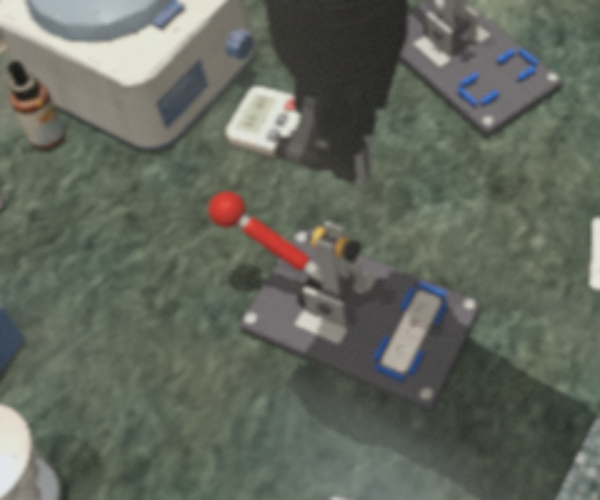

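The clamp is fully open again: the knob reads (206.5,165.9) in top and (190,233) in scene, both as at the start. The cassette lies in its nest at crop (412,330), and the tool is clear.

```bash
python3 -c "
from h import *
print(finish_job())"
```

```text
the job is handed in; nothing more can be done
None
```

The job is handed in at about 19 s: the loaded jig's clamp pressed the cassette twice (about 4 s, then about 2.4 s, because the knob slipped out of the grip on the first swing back) and is now fully open and released, with the cassette in its nest and the empty jig's clamp not operated.

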